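# Show the used coffee press's filter on a video call

## Robot

A 6-joint arm with a two-finger parallel gripper is mounted at the origin on a cart in front of the work surface, level with it; the furniture and walls round the work are solid. World frame = base frame: x ahead of the robot, y to its left, z up, the work surface at z = 0. Lengths are in mm, angles in rad, forces in N, time in s.
With the tool pointing down it reaches from about 275 to 875 mm from the base axis. Payload 12.5 kg.
Tool frame: the origin (TCP) lies on the centre line of the jaws, within the pads' length; the fingertips stand 19 mm ahead of it and the grasp point (between the pads) is the TCP (bot.tip_extent is the z of the fingertips in the tool frame, in mm); z points along the fingers, y is the line along which they close (so a half turn about z gives the same grasp; the last joint's range is limited). The gripper opens to 85 mm and grips with 20 to 120 N. Pads are 22 mm wide; open, the fingers measure 114 mm over their backs; the gripper's body (76 mm by 85 mm) begins 54 mm behind the grasp point. The pads swing forward as they close: fully open they stand 13 mm farther back than shut.
Start: joints at [1.188, 0.351, 1.652, -0, 1.139, -0.085], TCP at [161.348, 525.786, 250.29] pointing down, gripper open.
Joint ranges: [-2.75, 2.75], [-0.79, 2.1], [0.01, 2.65], [-1.57, 4.71], [0.07, 3.14], [-2.87, 2.87]. Speed limits (rad/s): [2.22, 2.22, 2.79, 3.14, 3.14, 3.14].

## Interface

Orientations are given as a rotation vector (axis times angle).
In Python, from station import bot gives the robot as it stands.
- The arm moves only by the tool send_rows, never from a script. Its argument "deltas" is a list that holds one entry, the list of rows, each a list of 7 numbers: the shift along the tool's x, y, z in m, then the turn, a rotation vector about the tool's x, y, z in degrees, then the finger opening in m, from 0 to 0.0854. In form: [[[tx, ty, tz, wx, wy, wz, fingers], ...]]. A call has 1 to 12 rows; each row shifts and turns the commanded pose from where the row before left it, along the tool's axes as they then stand; what a row does not reach is not made up. A row lasts 1/12 s, in which the tool goes at most 41.7 mm and 7.16 degrees, less where a joint would pass 70% of its speed; a pose out of reach is approached as far as the arm can. A call with a gripper value outside its range is refused whole. The fingers move at their own pace and stop on an object; the grip force is fixed at half the most. Time passes only in rows, so rows that do not move let the fingers close. It gives the time, the measured TCP pose, the force, the opening and the grip force at its end, in the units of the state.
- bot.get_state(): the state, without advancing time (a new reading comes with each control period).
- bot.read_camera(name): name is "side" or "top" or "wrist"; returns a dict with "color" (480x640x3 uint8, red, green, blue), "z_map" (480x640 float32, mm along the optical axis (not along the pixel's ray), 0 where there is no reading), "K" (3x3 intrinsics, pixels), "pose" (4x4, takes a point from camera to world coordinates); the wrist camera has in their place "tool_from_camera" (4x4, takes a point from camera to tool coordinates, whose origin is the TCP and whose axes are the flange's). Camera axes: x right, y down, z forward; pixel columns grow to the right and rows downward; lengths in mm; the calibration is good to about 2 mm. A picture is of the moment at which its call begins: read the wrist's pose just before it.
- bot.finish_job(): hands the job in; it is judged then, once.
The state is a dict: "clock": time; "joints": joint angles; "joint_velocities": joint speeds; "effort": joint torques, N m; "ee_pos": TCP position; "orientation": TCP orientation; "force": force on the tool from outside, world axes, zero at the start; "wrist_torque": the same for the moment, N m; "grip_width": finger opening in mm; "grasp_force": force on a finger pad.
Only numpy, scipy, OpenCV 4.12 (cv2) and the standard library are available. Lean on these libraries where they do the work, as an engineer would, in place of code of your own. Each camera call takes 0.05 s, during which the arm holds its last target. There are 200 camera calls.

## Task

One of the two small coffee presses has been used: its plunger is pressed down, while the other still stands with its plunger drawn up. Take the plunger of the used press, with its lid, out of the glass by the knob and show the filter to my colleague on the phone: hold its underside about 8 cm in front of the phone's front camera, centred and squarely facing it, and stay there, finishing while still holding it steady in the air. The pots, the other press, the phone and everything else stay where they are, and nothing may touch the phone or its stand.

Things in the scene. Friction and masses are not known exactly. Their poses are not given: they have to be found in the camera images.
- pot_1: coffee press pot: black side handle, steel frame round a clear glass, 82 mm across, rim 132 mm above its underside, glass inner diameter 70 mm and floor 12 mm up, empty, 0.4 kg, standing loose. Origin: centre of its underside, z up; the handle points to its -x and reaches 78 mm from the axis
- lid_1: round steel lid, 82 mm across and 13 mm high, lying loose on the rim of pot_1 with a 10 mm deep skirt (64 mm across) in the glass; it carries the plunger. Origin: centre of its flat underside rim, z up along the rod
- plunger_1 (a joint): plunger of pot_1, m: 0 = pressed down, 0.080 = drawn up, filter against the lid. Stays where left (0.8 N friction). Pulled by the knob, the rod slides up through the lid (no lock); at 0.080 the lid comes along and all lifts out of the glass. One press starts pressed (under 0.006), the other drawn up (0.066 to 0.076)
- knob_1 (a point): centre of the black cylindrical knob (25 mm across, 24 mm high, axis along z) on top of the rod of plunger_1. Below the knob the 6 mm rod; pressed down, the knob's underside is 19 mm above the lid's top. Axes as the filter's
- filter_1 (a point): centre of the round steel filter's underside (62 mm across, 12 mm thick) at the foot of plunger_1, 154 mm straight below the knob's centre; z points from the filter up the rod to the knob. Lid, rod and filter together weigh 0.16 kg
- pot_2: coffee press pot: black side handle, steel frame round a clear glass, 82 mm across, rim 132 mm above its underside, glass inner diameter 70 mm and floor 12 mm up, empty, 0.4 kg, standing loose. Origin: centre of its underside, z up; the handle points to its -x and reaches 78 mm from the axis
- lid_2: round steel lid, 82 mm across and 13 mm high, lying loose on the rim of pot_2 with a 10 mm deep skirt (64 mm across) in the glass; it carries the plunger. Origin: centre of its flat underside rim, z up along the rod
- plunger_2 (a joint): plunger of pot_2, m: 0 = pressed down, 0.080 = drawn up, filter against the lid. Stays where left (0.8 N friction). Pulled by the knob, the rod slides up through the lid (no lock); at 0.080 the lid comes along and all lifts out of the glass. One press starts pressed (under 0.006), the other drawn up (0.066 to 0.076)
- knob_2 (a point): centre of the black cylindrical knob (25 mm across, 24 mm high, axis along z) on top of the rod of plunger_2. Below the knob the 6 mm rod; pressed down, the knob's underside is 19 mm above the lid's top. Axes as the filter's
- filter_2 (a point): centre of the round steel filter's underside (62 mm across, 12 mm thick) at the foot of plunger_2, 154 mm straight below the knob's centre; z points from the filter up the rod to the knob. Lid, rod and filter together weigh 0.16 kg
- phone_stand: aluminium phone stand fixed on the worktop, 125 x 86 mm foot, carrying a black phone (150 x 72 x 8 mm, on a video call) reclined with its top away from the robot, its screen up and toward the robot; the phone reaches from 20 to 125 mm above the worktop and 65 mm to either side along x. Origin: centre of the foot's underside; at yaw 0 the screen faces -x
- lens (a point): the phone's front camera: small round lens in the middle of the screen's upper edge, about 117 mm above the worktop. z points straight out of the screen (the viewing direction, 50 degrees above level), x to the phone's top edge, y to the side. A wall cabinet hangs over the back of the worktop, its door handles 0.56 m ahead of the robot, from 0.44 m up: keep wrist and forearm clear of it
- cup_1: white espresso cup with dots and a handle, 63 mm across, 55 mm high; a bystander. Origin on its underside at the middle of its whole length, handle included
- cup_2: another such espresso cup; a bystander. Origin on its underside at the middle of its whole length, handle included
- spoon: steel teaspoon lying on the worktop, 130 mm long; a bystander. Origin on its underside
- timer: round white kitchen timer, 60 mm across, 49 mm high; a bystander. Origin on its underside
Things that resemble listed ones, but are neither listed nor needed, are in the scene too. Leave any pink look-alike of the lid_1 alone.

How it is judged (in metres and radians):
On the way:
1. the plunger of the used press is out of its glass, filter above the rim, while the pot stays standing (z of filter_1 in the frame of pot_1 above 0.138 m and angle between pot_1's own z axis and vertical below 0.1 rad), for 0.1 s.
At the end, for the whole second after the job is handed in: the gripper alone holds the used plunger steady: filter underside centre 50 to 110 mm before the lens, within 25 mm of its axis in x and y, facing it within 0.30 rad; its pot upright within 40 mm, the other press and its knob within 20 mm of their starts (z of filter_1 in the frame of lens between 0.05 and 0.11 m and x of filter_1 in the frame of lens between -0.025 and 0.025 m and y of filter_1 in the frame of lens between -0.025 and 0.025 m and angle between the z axis of filter_1 and the z axis of lens, either way round below 0.3 rad and z of knob_1 in the frame of lens above 0.15 m and contact force between the fingers and lid_1 above 2 N and contact force between lid_1 and pot_1 below 0.1 N and contact force between lid_1 and phone_stand below 0.1 N and height (world z) of filter_1 above 0.12 m and linear speed of lid_1 below 0.03 m/s and angle between each of pot_1, pot_2's own z axis and vertical below 0.1 rad and distance of pot_1 from where it was at the start of the episode below 0.04 m and distance of each of pot_2, knob_2 from where it was at the start of the episode below 0.02 m); the arm keeps its last pose, push and grip.
It fails at once if the used press's pot is tipped, lifted or dragged more than 40 mm (angle between pot_1's own z axis and vertical above 0.35 rad or distance of pot_1 from where it was at the start of the episode above 0.04 m).
It fails at once if the other press is disturbed (moved more than 20 mm) (distance of any of pot_2, knob_2 from where it was at the start of the episode above 0.02 m).
It fails at once if the phone or its stand is touched (more than 1 N) (contact force between anything else and phone_stand above 1 N).
It fails at once if a cup, the teaspoon or the timer is moved more than 20 mm (distance of any of cup_1, cup_2, spoon, timer from where it was at the start of the episode above 0.02 m).
It also fails if it takes over 40 s, if anything falls off the work surface, if the arm or the gripper's body presses on something with over 40 N, if the wrist force passes 120 N, or if a joint passes its speed limit or range.

## Working session

There is one attempt and no reset: what is moved stays moved. The work goes in short steps, Python scripts to look and compute and a tool call to move; the robot and the scene stay as the last step left them, time stands still between calls to the robot, and variables do not carry over. Pictures are saved under pics/ and viewed, at most 10 in all, crops included, and the job is handed in when it is done.

Besides the shell and the picture viewer there is one more tool, called after "Request:" by a JSON object that holds its "fn" and its "kwargs". send_rows: Moves the arm, as the interface text tells. Its arguments: {"type":"object","properties":{"deltas":{"type":"array","items":{"type":"array","items":{"type":"array","items":{"type":"number"}}}}},"required":["deltas"]}

```bash
mkdir -p pics; python3 - <<'E'
from station import bot
import cv2,numpy as np
s=bot.get_state();print(s)
for n in("side","top"):
    c=bot.read_camera(n);np.savez(f"{n}.npz",**{k:v for k,v in c.items() if not isinstance(v,str)})
    cv2.imwrite(f"pics/{n}0.png",c["color"][:,:,::-1]);print(n,c["K"],c["pose"])
E
```

```text
{'clock': 0.0, 'joints': array([ 1.18839735e+00,  3.51250428e-01,  1.65246866e+00, -2.45607764e-06,
        1.13907443e+00, -8.46064320e-02]), 'joint_velocities': array([-2.68677530e-04, -3.64016466e-04,  1.67052941e-03,  1.06300058e-03,
        3.14109020e-05,  1.77293569e-03]), 'effort': array([ 1.62209362e-03, -5.06097293e+01, -2.91407776e+01,  4.54406143e-05,
        4.44045203e-03, -7.43719966e-06]), 'ee_pos': array([161.23426238, 525.49793344, 249.73369143]), 'orientation': array([-4.66002354e-01, -3.10655930e+00,  1.83576410e-03]), 'force': array([0.33806462, 0.94443388, 0.17380687]), 'wrist_torque': array([-0.0100751 , -0.02129477,  0.0081998 ]), 'grasp_force': 0.0, 'grip_width': 85.1492278983949}
side [[490.63034732   0.         332.15033648]
 [  0.         490.63034732 234.61543812]
 [  0.           0.           1.        ]] [[ 9.06248040e-01 -1.88766269e-01  3.78261532e-01  1.36855551e+01]
 [-4.21898064e-01 -3.47193327e-01  8.37531383e-01 -1.06673658e+03]
 [-2.67677942e-02 -9.18598982e-01 -3.94283395e-01  6.18338499e+02]
 [ 0.00000000e+00  0.00000000e+00  0.00000000e+00  1.00000000e+00]]
top [[610.02486983   0.         332.79882712]
 [  0.         610.02486983 243.99742054]
 [  0.           0.           1.        ]] [[-9.36447876e-03 -9.97197570e-01  7.42247444e-02  3.99679580e+02]
 [-9.99952001e-01  9.55248539e-03  2.17832944e-03 -4.35917951e+01]
 [-2.88125561e-03 -7.42007828e-02 -9.97239160e-01  1.58924997e+03]
 [ 0.00000000e+00  0.00000000e+00  0.00000000e+00  1.00000000e+00]]
```

View pics/side0.png

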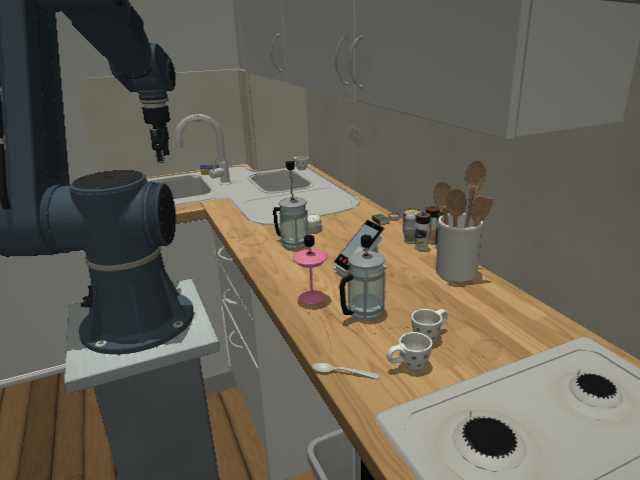

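View pics/top0.png

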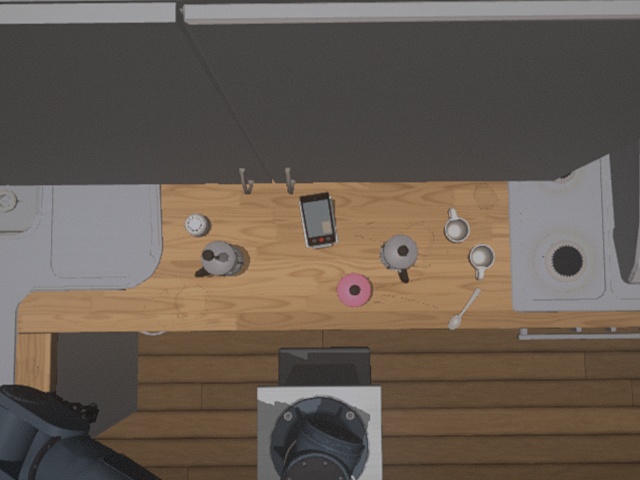

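The side view shows the pressed press at (366,285), with its knob at (367,241). In the top view it is at (400,252), handle at (404,277). The other press, with its plunger up, is at (222,258). The pink look-alike is at (354,290), the phone at (318,220), and the cups and spoon are on the right. Next I'll measure the knob, the lid and the phone plane.

```bash
cat > h.py <<'E'
import numpy as np,cv2
def cloud(c,pose=None):
    z=c["z_map"];v,u=np.mgrid[:480,:640];K=c["K"]
    p=np.stack([(u-K[0,2])/K[0,0]*z,(v-K[1,2])/K[1,1]*z,z],-1)
    P=c["pose"] if pose is None else pose
    return p@P[:3,:3].T+P[:3,3]
E
python3 - <<'E'
from h import *
t=dict(np.load("top.npz"));s=dict(np.load("side.npz"))
for n,c in(("top",t),("side",s)):
    w=cloud(c)
    near=lambda x,y,r:np.hypot(w[...,0]-x,w[...,1]-y)<r
    u,v=(400,252) if n=="top" else (367,241)
    x0,y0=w[v,u,:2]; print(n,"knob px",w[v,u])
    dark=c["color"].max(-1)<60
    box=np.zeros((480,640),bool);box[v-12:v+13,u-12:u+13]=1
    m=box&dark&(w[...,2]>162)&(w[...,2]<200)&(c["z_map"]>0)
    q=w[m];print("knob",len(q),q.mean(0),q.min(0),q.max(0), (q.min(0)+q.max(0))/2)
    box=np.zeros((480,640),bool);box[v-25:v+45,u-30:u+30]=1
    m=box&(np.abs(w[...,2]-142)<5)&near(x0,y0,60);q=w[m];print("lid",len(q),(q.min(0)+q.max(0))/2,q.max(0)-q.min(0))
w=cloud(t)
m=np.zeros((480,640),bool);m[185:252,295:342]=1
m&=(w[...,2]>15)&(w[...,2]<135)
q=w[m];print("phone",len(q),q.min(0),q.max(0))
rng=np.random.default_rng(0);best=None
for _ in range(500):
    a=q[rng.choice(len(q),3,0)];nn=np.cross(a[1]-a[0],a[2]-a[0]);L=np.linalg.norm(nn)
    if L<200:continue
    nn/=L;k=abs((q-a[0])@nn)<2
    if best is None or k.sum()>best.sum():best=k
p=q[best];c0=p.mean(0);nn=np.linalg.svd(p-c0,full_matrices=0)[2][2];nn*=np.sign(nn[2]);print(len(p),"n",nn,"elev",np.degrees(np.arcsin(nn[2])),"az",np.degrees(np.arctan2(nn[1],nn[0])))
y=np.cross([0,0,1],nn);y/=np.linalg.norm(y);x=np.cross(y,nn)
x*=np.sign(x[2])
ab=np.c_[(p-c0)@x,(p-c0)@y].astype(np.float32);r=cv2.minAreaRect(ab);print(r)
print("ctr",c0+r[0][0]*x+r[0][1]*y,"x",x,"top extent",ab[:,0].max(), "max z pt",p[p[:,2].argmax()])
cv2.imwrite("pics/ph.png",cv2.resize(t["color"][180:265,280:360,::-1],None,fx=7,fy=7,interpolation=cv2.INTER_CUBIC))
E
```

```text
top knob px [ 483.68122354 -194.30818724  193.87272793]
knob 22 [ 487.76540753 -200.58846218  189.5124505 ] [ 478.96646693 -211.10031495  184.56311555] [ 497.85204757 -190.16939078  195.24583292] [ 488.40925725 -200.63485287  189.90447424]
lid 650 [ 489.35335267 -201.48638126  141.98718175] [81.02913308 78.94586204  9.97397588]
side knob px [ 481.95583901 -212.43683681  184.15085187]
knob 125 [ 481.56575885 -208.40603067  183.03136717] [ 473.04342969 -216.32566099  163.05443078] [ 493.79425154 -192.96838998  193.26592394] [ 483.41884061 -204.64702548  178.16017736]
lid 432 [ 484.73240821 -205.67603869  141.92270361] [80.67488445 78.95957201  9.7979975 ]
phone 1515 [508.6158948  -43.50945699  15.39377293] [636.9703779   40.66586574 128.06796365]
774 n [-0.64425026 -0.07852406  0.76077301] elev 49.53239236125338 az -173.05081499229271
((-4.298789978027344, -0.42910003662109375), (71.52593994140625, 160.09173583984375), 88.89834594726562)
ctr [571.08455357  -2.96043308  73.66080316] x [0.75518426 0.09204518 0.64901805] top extent 75.43907 max z pt [627.93276889  20.87968367 126.99154941]
```

View pics/ph.png

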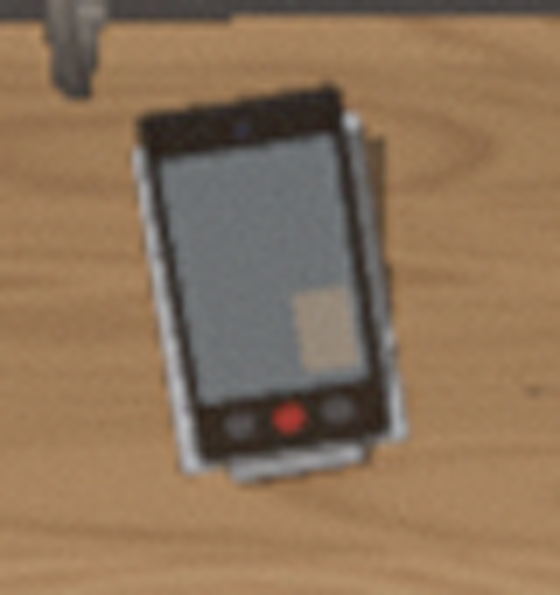

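The lens shows as a small dot at crop (240,128), which is about (313.8,197.8) in the top image. The screen's azimuth is about -172°. I'll start moving while the rest gets worked out.

```bash
cat >> h.py <<'E'
from scipy.spatial.transform import Rotation as R
def lens():
    t=dict(np.load("top.npz"));P=t["pose"];d=P[:3,:3]@np.linalg.inv(t["K"])@[313.8,197.8,1]
    L=P[:3,3]+d*(117-P[2,3])/d[2]
    a,e=np.radians(-172),np.radians(50);n=np.array([np.cos(e)*np.cos(a),np.cos(e)*np.sin(a),np.sin(e)])
    return L,n
def rows(p0,r0,p1,r1,n):
    "n equal rows in tool axes between two poses (rotvecs), mm -> m, deg; straight line"
    A=R.from_rotvec(r0);B=R.from_rotvec(r1);w=(A.inv()*B).as_rotvec()/n
    out=[]
    for i in range(n):
        Ri=A*R.from_rotvec(w*i);out.append(np.r_[Ri.inv().apply((np.array(p1)-p0)/n)/1000,np.degrees(w)])
    return np.round(out,4)
E
python3 -c "
from h import *
L,n=lens();print(L,n,L+80*n,L+234*n)"
```

```text
[622.45481652   4.81022698 117.        ] [-0.63653204 -0.08945874  0.76604444] [571.53225293  -2.34647261 178.28355545] [473.50631802 -16.12311933 296.25439969]
```

Request:
{"fn": "send_rows", "kwargs": {"deltas": [[[-0.022, -0.025, -0.008, 0, 0, 0, 0.085], [-0.022, -0.025, -0.008, 0, 0, 0, 0.085], [-0.022, -0.025, -0.008, 0, 0, 0, 0.085], [-0.022, -0.025, -0.008, 0, 0, 0, 0.085], [-0.022, -0.025, -0.008, 0, 0, 0, 0.085], [-0.022, -0.025, -0.008, 0, 0, 0, 0.085], [-0.022, -0.025, -0.008, 0, 0, 0, 0.085], [-0.022, -0.025, -0.008, 0, 0, 0, 0.085], [-0.022, -0.025, -0.008, 0, 0, 0, 0.085], [-0.022, -0.025, -0.008, 0, 0, 0, 0.085], [-0.022, -0.025, -0.008, 0, 0, 0, 0.085], [-0.022, -0.025, -0.008, 0, 0, 0, 0.085]]]}}

```text
clock: 1.1
ee_pos: [325.8, 160.0, 346.6]
orientation: [0.466, 3.107, 0.0]
force: [1.2, 0.8, -0.3]
grip_width: 85.4
grasp_force: 0.0
```

```bash
python3 - <<'E'
from h import *
from station import bot
s=bot.get_state();c,d=np.cos(np.radians(8)),np.sin(np.radians(8))
G=R.from_matrix(np.array([[-d,c,0],[c,d,0],[0,0,-1]]).T.reshape(3,3).T if 0 else np.column_stack([[-d,c,0],[c,d,0],[0,0,-1]]))
print(s["joints"],G.as_rotvec());print(rows(s["ee_pos"],s["orientation"],[487,-203.5,265],G.as_rotvec(),12).tolist())
E
```

```text
[ 3.27928118e-01 -1.09340084e-01  1.93690229e+00  1.89040534e-05
  1.31398941e+00 -9.45314341e-01] [2.06107023 2.37099007 0.        ]
[[-0.0217, -0.025, 0.0068, 0.0002, -0.0, 5.4126], [-0.024, -0.0229, 0.0068, 0.0002, -0.0, 5.4126], [-0.026, -0.0205, 0.0068, 0.0002, -0.0, 5.4126], [-0.0279, -0.0179, 0.0068, 0.0002, -0.0, 5.4126], [-0.0294, -0.0152, 0.0068, 0.0002, -0.0, 5.4126], [-0.0307, -0.0124, 0.0068, 0.0002, -0.0, 5.4126], [-0.0318, -0.0094, 0.0068, 0.0002, -0.0, 5.4126], [-0.0325, -0.0064, 0.0068, 0.0002, -0.0, 5.4126], [-0.033, -0.0033, 0.0068, 0.0002, -0.0, 5.4126], [-0.0331, -0.0002, 0.0068, 0.0002, -0.0, 5.4126], [-0.033, 0.0029, 0.0068, 0.0002, -0.0, 5.4126], [-0.0326, 0.006, 0.0068, 0.0002, -0.0, 5.4126]]
```

Request:
{"fn": "send_rows", "kwargs": {"deltas": [[[-0.0217, -0.025, 0.0068, 0, 0, 5.41, 0.085], [-0.024, -0.0229, 0.0068, 0, 0, 5.41, 0.085], [-0.026, -0.0205, 0.0068, 0, 0, 5.41, 0.085], [-0.0279, -0.0179, 0.0068, 0, 0, 5.41, 0.085], [-0.0294, -0.0152, 0.0068, 0, 0, 5.41, 0.085], [-0.0307, -0.0124, 0.0068, 0, 0, 5.41, 0.085], [-0.0318, -0.0094, 0.0068, 0, 0, 5.41, 0.085], [-0.0325, -0.0064, 0.0068, 0, 0, 5.41, 0.085], [-0.033, -0.0033, 0.0068, 0, 0, 5.41, 0.085], [-0.0331, -0.0002, 0.0068, 0, 0, 5.41, 0.085], [-0.033, 0.0029, 0.0068, 0, 0, 5.41, 0.085], [-0.0326, 0.006, 0.0068, 0, 0, 5.41, 0.085]]]}}

```text
clock: 2.1
ee_pos: [487.1, -203.5, 264.0]
orientation: [-2.066, -2.366, 0.0]
force: [0.2, 0.9, 1.2]
grip_width: 84.9
grasp_force: 0.0
```

```bash
python3 - <<'E'
from h import *
from station import bot
s=bot.get_state();print(s["joints"],s["ee_pos"],s["orientation"])
c=bot.read_camera("wrist");T=np.eye(4);T[:3,:3]=R.from_rotvec(s["orientation"]).as_matrix();T[:3,3]=s["ee_pos"]
cv2.imwrite("pics/w1.png",c["color"][:,:,::-1])
w=cloud(c,T@c["tool_from_camera"]);ok=c["z_map"]>0
near=np.hypot(w[...,0]-487,w[...,1]+203)
for a,b,r in((180,200,30),(140,150,60)):
    m=ok&(w[...,2]>a)&(w[...,2]<b)&(near<r);q=w[m];
    if len(q)>10:
        (cx,cy),rad=cv2.minEnclosingCircle(q[:,:2].astype(np.float32));print(a,len(q),cx,cy,rad,np.median(q[:,2]))
E
```

```text
[-4.83982525e-01  2.96535525e-01  1.69209785e+00  4.79928569e-05
  1.15357859e+00 -6.18999931e-01] [ 487.10719432 -203.51840021  263.98063458] [-2.06614866e+00 -2.36575259e+00  1.58413394e-04]
180 1549 486.4374694824219 -201.5757293701172 12.379138946533203 190.36519606818544
140 5855 485.6119384765625 -201.10279846191406 36.751800537109375 142.14773187183928
```

View pics/w1.png

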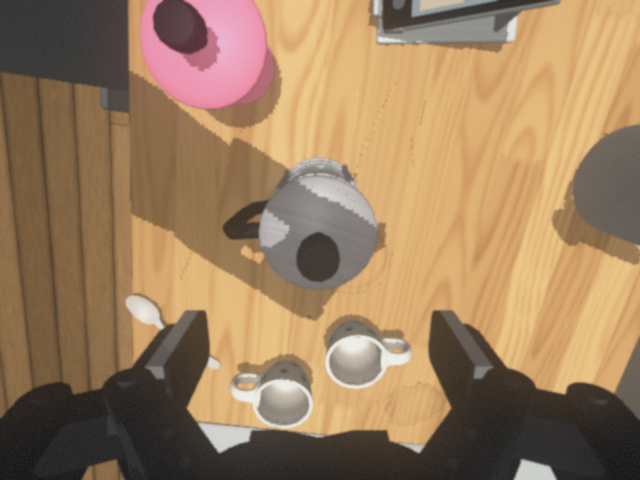

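The knob is dead ahead at wrist pixel (318,257), which measures (486.4, -201.6) with its top at z≈191. The fingers are clear of everything. I'll descend and close.

Request:
{"fn": "send_rows", "kwargs": {"deltas": [[[0.002, 0, 0.02, 0, 0, 0, 0.085], [0, 0, 0.02, 0, 0, 0, 0.085], [0, 0, 0.02, 0, 0, 0, 0.085], [0, 0, 0.015, 0, 0, 0, 0.085], [0, 0, 0.008, 0, 0, 0, 0.085], [0, 0, 0, 0, 0, 0, 0.085], [0, 0, 0, 0, 0, 0, 0.04], [0, 0, 0, 0, 0, 0, 0.01], [0, 0, 0, 0, 0, 0, 0.01], [0, 0, 0, 0, 0, 0, 0.01], [0, 0, 0, 0, 0, 0, 0.01], [0, 0, 0, 0, 0, 0, 0.01]]]}}

```text
clock: 3.15
ee_pos: [486.7, -200.0, 182.0]
orientation: [2.06, 2.371, 0.0]
force: [-0.2, 0.3, 0.6]
grip_width: 23.1
grasp_force: 58.7
```

Gripped at 58.7 N. Now a straight lift.

Request:
{"fn": "send_rows", "kwargs": {"deltas": [[[0, 0, -0.006, 0, 0, 0, 0.01], [0, 0, -0.012, 0, 0, 0, 0.01], [0, 0, -0.015, 0, 0, 0, 0.01], [0, 0, -0.015, 0, 0, 0, 0.01], [0, 0, -0.015, 0, 0, 0, 0.01], [0, 0, -0.01, 0, 0, 0, 0.01], [0, 0, -0.006, 0, 0, 0, 0.01], [0, 0, -0.01, 0, 0, 0, 0.01], [0, 0, -0.018, 0, 0, 0, 0.01], [0, 0, -0.02, 0, 0, 0, 0.01], [0, 0, -0.02, 0, 0, 0, 0.01], [0, 0, -0.02, 0, 0, 0, 0.01]]]}}

```text
clock: 4.15
ee_pos: [486.3, -199.8, 349.5]
orientation: [-2.06, -2.371, 0.0]
force: [1.4, 0.1, -1.5]
grip_width: 22.9
grasp_force: 59.0
```

```bash
python3 - <<'E'
from h import *
from station import bot
s=bot.get_state();print(s["joints"],s["ee_pos"],s["orientation"],s["force"],s["grip_width"])
c=bot.read_camera("side");cv2.imwrite("pics/s2.png",c["color"][:,:,::-1])
E
```

```text
[-4.78308058e-01  2.20851269e-01  1.57838598e+00 -6.00133698e-06
  1.34343111e+00 -6.18252893e-01] [ 486.32370953 -199.76394849  349.47778197] [-2.06000605e+00 -2.37053144e+00  4.05707623e-04] [ 1.41274075  0.05911402 -1.47542368] 22.945881547177724
```

View pics/s2.png

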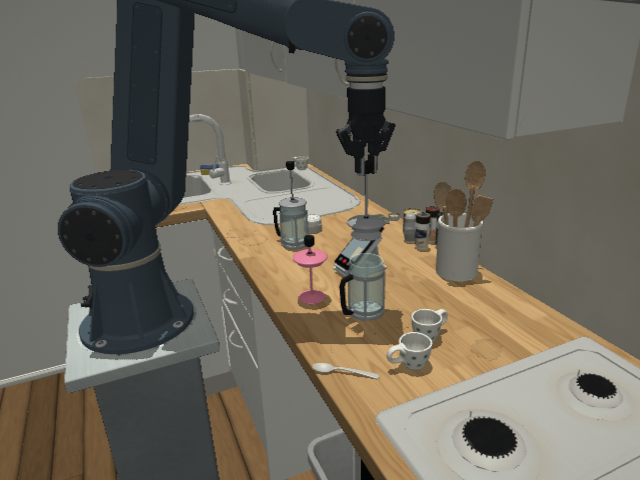

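The plunger and lid hang from the gripper at (366,165)–(366,235), and the pot is still standing at (365,288). Next I'll work out the tilt move to a standoff 40 mm further out along the lens axis.

```bash
python3 - <<'E'
from h import *
from station import bot
s=bot.get_state();L,n=lens();c,d=np.cos(np.radians(8)),np.sin(np.radians(8))
x=np.array([-d,c,0]);G=R.from_matrix(np.column_stack([x,np.cross(-n,x),-n]))
W=L+277*n;print(W,G.as_rotvec());print(rows(s["ee_pos"],s["orientation"],W,G.as_rotvec(),12).tolist())
E
```

```text
[446.13544009 -19.96984536 329.19431074] [1.70110967 1.95690282 0.71225438]
[[0.0154, -0.0013, 0.002, -3.3148, 0.0121, 0.0061], [0.0154, -0.0014, 0.0019, -3.3148, 0.0121, 0.0061], [0.0154, -0.0015, 0.0018, -3.3148, 0.0121, 0.0061], [0.0154, -0.0016, 0.0017, -3.3148, 0.0121, 0.0061], [0.0154, -0.0017, 0.0016, -3.3148, 0.0121, 0.0061], [0.0154, -0.0018, 0.0015, -3.3148, 0.0121, 0.0061], [0.0154, -0.0019, 0.0014, -3.3148, 0.0121, 0.0061], [0.0154, -0.002, 0.0013, -3.3148, 0.0121, 0.0061], [0.0154, -0.0021, 0.0012, -3.3148, 0.0121, 0.0061], [0.0154, -0.0021, 0.0011, -3.3148, 0.0121, 0.0061], [0.0154, -0.0022, 0.001, -3.3148, 0.0121, 0.0061], [0.0154, -0.0023, 0.0008, -3.3148, 0.0121, 0.0061]]
```

Request:
{"fn": "send_rows", "kwargs": {"deltas": [[[0.0154, -0.0013, 0.002, -3.315, 0, 0, 0.01], [0.0154, -0.0014, 0.0019, -3.315, 0, 0, 0.01], [0.0154, -0.0015, 0.0018, -3.315, 0, 0, 0.01], [0.0154, -0.0016, 0.0017, -3.315, 0, 0, 0.01], [0.0154, -0.0017, 0.0016, -3.315, 0, 0, 0.01], [0.0154, -0.0018, 0.0015, -3.315, 0, 0, 0.01], [0.0154, -0.0019, 0.0014, -3.315, 0, 0, 0.01], [0.0154, -0.002, 0.0013, -3.315, 0, 0, 0.01], [0.0154, -0.0021, 0.0012, -3.315, 0, 0, 0.01], [0.0154, -0.0021, 0.0011, -3.315, 0, 0, 0.01], [0.0154, -0.0022, 0.001, -3.315, 0, 0, 0.01], [0.0154, -0.0023, 0.0008, -3.315, 0, 0, 0.01]]]}}

```text
clock: 5.2
ee_pos: [444.6, -18.5, 324.3]
orientation: [1.703, 1.958, 0.71]
force: [0.9, 0.1, -0.1]
grip_width: 23.4
grasp_force: 59.2
```

```bash
python3 - <<'E'
from h import *
from station import bot
s=bot.get_state();print(s["joints"],s["ee_pos"],s["orientation"],s["force"],s["grip_width"])
L,n=lens();A=R.from_rotvec(s["orientation"]);print("tool z",A.apply([0,0,1]),"-n",-n, "to standoff (tool)",A.inv().apply(L+277*n-s["ee_pos"]))
c=bot.read_camera("side");cv2.imwrite("pics/s3.png",c["color"][:,:,::-1])
w=cloud(c)
p=s["ee_pos"]+A.apply([0,0,157]);print("pred filter",p)
d=np.linalg.norm(w-p,axis=-1)<60
rel=A.inv().apply((w[d]-p));k=(rel[:,2]>-45)&(np.hypot(rel[:,0],rel[:,1])<55);rel=rel[k]
print(len(rel),rel.min(0),rel.max(0),np.percentile(rel,[2,98],axis=0))
e=bot.read_camera("top");cv2.imwrite("pics/t3.png",e["color"][100:400,150:550,::-1])
E
```

```text
[-0.29963409 -0.18674181  2.20060594  0.54989731  0.5486821  -0.82769466] [444.61311117 -18.53803726 324.33432112] [1.70277683 1.95821123 0.71033107] [ 0.88321737  0.14283414 -0.07822125] 23.362202935441346
tool z [ 0.6347934   0.0891694  -0.76751948] -n [ 0.63653204  0.08945874 -0.76604444] to standoff (tool) [-1.62866699  4.11995676 -2.89144584]
pred filter [544.27567479  -4.53844203 203.83376201]
661 [-45.01677327 -40.58629842 -44.54575332] [33.80225599 39.35275824 -1.19136575] [[-41.12633945 -36.82581714 -43.34077164]
 [ 26.06173853  34.948938    -2.89953445]]
```

View pics/s3.png

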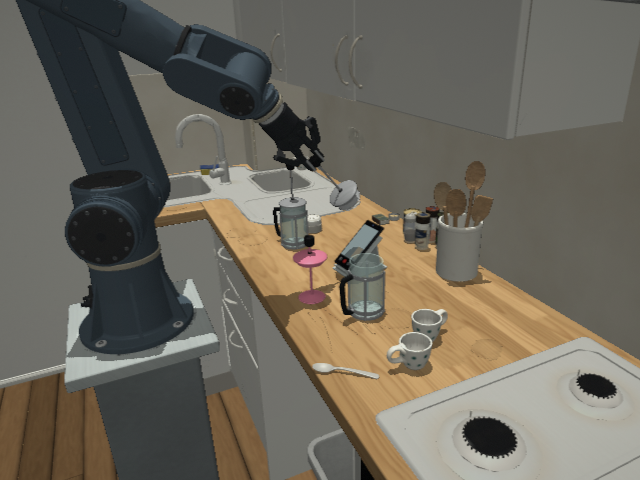

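The filter faces the lens at (345,193), in line with the tool and clear of the phone. The visible points agree with the model to within about 2 mm. The final approach is 37 mm along the tool's z axis, plus small corrections.

Request:
{"fn": "send_rows", "kwargs": {"deltas": [[[-0.001, 0.002, 0.002, 0, 0, 0, 0.01], [-0.001, 0.002, 0.003, 0, 0, 0, 0.01], [0, 0, 0.005, 0, 0, 0, 0.01], [0, 0, 0.005, 0, 0, 0, 0.01], [0, 0, 0.005, 0, 0, 0, 0.01], [0, 0, 0.005, 0, 0, 0, 0.01], [0, 0, 0.004, 0, 0, 0, 0.01], [0, 0, 0.004, 0, 0, 0, 0.01], [0, 0, 0.003, 0, 0, 0, 0.01], [0, 0, 0.001, 0, 0, 0, 0.01], [0, 0, 0, 0, 0, 0, 0.01], [0, 0, 0, 0, 0, 0, 0.01]]]}}

```text
clock: 6.3
ee_pos: [472.1, -17.3, 299.1]
orientation: [1.703, 1.96, 0.709]
force: [0.1, -0.2, -1.8]
grip_width: 23.2
grasp_force: 59.2
```

```bash
python3 - <<'E'
from h import *
from station import bot
s=bot.get_state();print(s["ee_pos"],s["force"],s["grip_width"],abs(s["joint_velocities"]).max())
L,n=lens();A=R.from_rotvec(s["orientation"]);print("err tool",A.inv().apply(L+237*n-s["ee_pos"]))
c=bot.read_camera("side");w=cloud(c)
p=s["ee_pos"]+A.apply([0,0,157]);rel=A.inv().apply((w-p).reshape(-1,3));k=(rel[:,2]>-45)&(rel[:,2]<15)&(np.hypot(rel[:,0],rel[:,1])<55);print(k.sum(),np.percentile(rel[k],[1,99],axis=0))
m=np.vstack([c["color"][120:320,240:480]]);cv2.imwrite("pics/s4.png",cv2.resize(m,None,fx=3,fy=3)[:,:,::-1])
E
```

```text
[472.09488567 -17.34062993 299.09899561] [ 0.10395164 -0.23671718 -1.84069037] 23.200381102894408 0.004190999613599013
err tool [ 1.00943142 -0.62687222  0.18900795]
648 [[-41.66349707 -38.26190601 -44.09161885]
 [ 30.62197548  36.79428523  -3.20547713]]
```

View pics/s4.png

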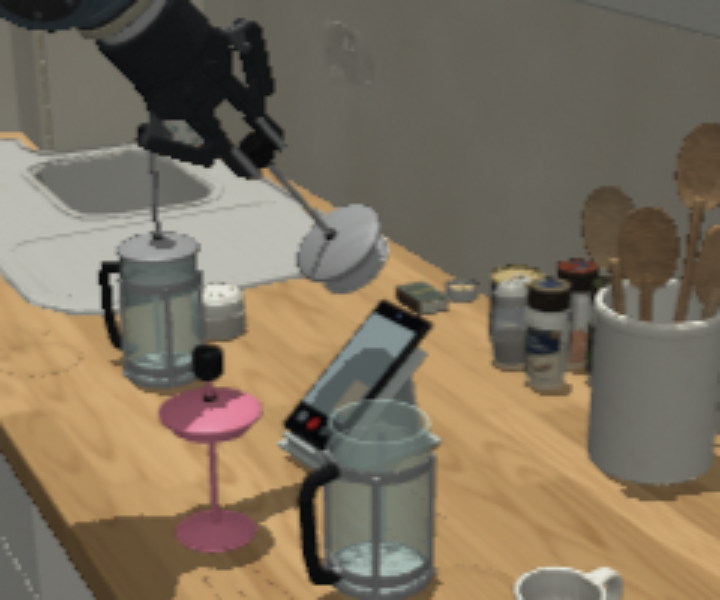

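The filter squarely faces the lens, which is at crop (398,317), or about (372.7,225.7) in the full image. The pots look undisturbed. I'll cross-check the lens position in the side view and hand in if it agrees.

```bash
python3 - <<'E'
from h import *
from station import bot
s=dict(np.load("side.npz"));L,n=lens();q=s["K"]@(np.linalg.inv(s["pose"])@np.r_[L,1])[:3];uv=q[:2]/q[2];print(uv)
if np.hypot(*(uv-[372.7,225.7]))<6: print(bot.finish_job())
E
```

```text
[373.99212556 224.83539932]
the job is handed in; nothing more can be done
None
```

I handed the job in with the used press's plunger and lid out of the glass and the filter held steady about 80 mm in front of the phone's camera, squarely facing it; the arm is within about 1 mm of its target, and neither pot looks disturbed.

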